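Find and press the concealed release of a knife safe

ROBOT

A 6-joint arm with a two-finger parallel gripper is mounted at the origin on the work surface. World frame = base frame: x ahead of the robot, y to its left, z up, the work surface at z = 0. Lengths are in m, angles in rad, forces in N, time in s.
With the tool pointing down it reaches from about 0.35 to 0.775 m from the base axis. Payload 5.5 kg.
Tool frame: the origin (TCP) lies on the centre line of the jaws, within the pads' length; the fingertips stand 11 mm ahead of it and the grasp point (between the pads) lies 8 mm behind it; z points along the fingers, y is the direction in which the jaws open and shut (so a half turn about z gives the same grasp; the last joint's range is limited). The gripper opens to 85 mm and grips with 20 to 120 N. Pads are 22 mm wide; open, the fingers measure 114 mm over their backs; the gripper's body (76 mm by 85 mm) begins 54 mm behind the grasp point. The pads swing forward as they close: fully open they stand 13 mm farther back than shut.
Start: joints at [1.133, 0.313, 0.046, 1.304, 0, 1.431], TCP at [0.169, 0.55, 0.242] pointing down, gripper open.
Joint ranges: [-2.76, 2.76], [-0.86, 1.69], [-1.03, 1.26], [-2.2, 2.34], [-1.47, 1.5], [-3.14, 3.14]. Speed limits (rad/s): [2.57, 2.57, 3.14, 3.14, 3.14, 3.14].

INTERFACE

Orientations are given as a unit quaternion [w, x, y, z].
In Python, from workcell import env, imaging, order gives the robot as it stands. The module is installed in compiled form; this text tells all that it offers.
- The arm moves only by the tool move_arm, never from a script. Its argument "deltas" is one flat list of numbers, 7 for each row, row after row: the gripper's target within -1 to 1 (shut at 1, half-way at 0, fully open at -1), then the shift along the tool's x, y, z in m, then the turn, a rotation vector about the tool's x, y, z in degrees. In form: [jaw, tx, ty, tz, ax, ay, az, jaw, tx, ty, tz, ax, ay, az, ...]. A call has 1 to 10 rows; each row shifts and turns the commanded pose from where the row before left it, along the tool's axes as they then stand; what a row does not reach is not made up. A row lasts 1/8 s, in which the tool goes at most 62.5 mm and 10.7 degrees, less where a joint would pass 70% of its speed; a pose out of reach is approached as far as the arm can. A call is refused whole if a number of a shift passes 0.0625 or a number of a turn 10.7, either way. A call with a gripper value outside its range is refused whole. The fingers move at their own pace and stop on an object; "squeeze" is the grip in N (left out, the last holds). Time passes only in rows, so rows that do not move let the fingers close. It gives the time, the measured TCP pose, the force and the opening at its end, in the units of the state.
- env.get_state(): the state, without advancing time (a new reading comes with each control period).
- imaging.read_camera(name): name is "scene" or "top" or "wrist"; returns a dict with "img" (400x640x3 uint8, red, green, blue), "z_map" (400x640 float32, m along the optical axis (not along the pixel's ray), 0 where there is no reading), "fx", "fy", "cx", "cy" (pixels), "rvec" (rotation vector, rad) and "tvec" (3), from world to camera coordinates, as OpenCV has them. Camera axes: x right, y down, z forward; pixel columns grow to the right and rows downward; lengths in m; the calibration is good to about 2 mm. A picture is of the moment at which its call begins.
- order.hand_in(): hands the job in, once; it reports no verdict.
Trained networks look in a picture, given as the dict that the camera call returned (one of the last four; its "shot" number tells which), for a name from the list of things; names that differ only in an ending like _2 or _b are one class to them, and where a whole thing is asked for, a point or a joint stands for the part that bears it (a point fixed in the world has none). Each returns a list of dicts, best first, with "confidence" (0 to 1); they miss things now and then, are a little off and sometimes report something else, mostly with a low value. They report only what shows in the picture. A call takes as long as a camera call.
- imaging.recognise(picture, thing): "centre" ([column, row] in pixels, amid what is visible of it).
- imaging.cut_out(picture, thing): "mask" (400x640 bool, what is visible of it) and "centre" ([column, row] in pixels, amid what is visible of it).
The state is a dict: "clock": time; "joint_pos": joint angles; "qvel": joint speeds; "tau": joint torques, N m; "tcp_pos": TCP position; "orientation": TCP orientation; "wrist_force": force on the tool from outside, world axes, zero at the start; "ft_torque": the same for the moment, N m; "finger_gap": finger opening in m.
Only numpy, scipy, OpenCV 4.12 (cv2) and the standard library are available. Lean on these libraries where they do the work, as an engineer would, in place of code of your own. Each camera call takes 0.05 s, during which the arm holds its last target.

TASK

The shared kitchen's knives are locked in the low steel knife safe; its release is a flush pad hidden somewhere along the grey recessed strip on the front deck. Feel along the strip with a fingertip, find the pad that gives way and press it fully home, so that the lid pops ajar, then take the hand away. Do not push or pry at the lid, do not lean hard on the safe, pick nothing up, and leave the jar, tin, mug and basin where they stand.

Things in the scene. Friction and masses are not known exactly. Their poses are not given: they have to be found in the camera images.
- knife_safe: Low stainless box fixed to the table, 260 mm (its x) by 380 mm (its y) by 90 mm high. Origin: centre of its underside; its -x side, with the fixed front deck (100 mm deep, flat top 90 mm up), faces the robot; the lid covers the 160 mm behind the deck. Position and yaw differ in every run.
- strip_mid (a point): Centre of the grey recessed strip in the deck, on its surface, 80 mm from the safe's centre towards its -x; axes as the safe's. The strip is a rigid flat band 150 mm long (along the safe's y), 44 mm wide (along its x), 88 mm above the table, 2 mm below the deck's top. The hidden pad is a part of this band, of the same colour and flush with it; elsewhere the strip is solid.
- release (a joint): How far the hidden pad is pressed down, m: 0 flush, 0.006 home; resists with a steady 4 to 5 N, stays where pushed (no return). The pad is as wide as the strip and 38 mm long along y, with a 1 mm seam at each end; its centre lies up to 50 mm either way along y from the strip's centre: its place is not reported. Only a fingertip wholly within its length can press it in.
- lid (a joint): Lid angle, rad: 0 shut (level with the deck), about 0.35 when the pad is fully home. The pad's linkage raises the lid in proportion to the press, about a tenth of a second late; it stays up.
- lid_edge (a point): Middle of the lid's front edge, top side; the lid is an 8 mm aluminium plate with a blue panel, hinged at the safe's far (+x) side. Its front edge lies 52 mm behind the strip's centre line and rises about 55 mm as it pops.
- sauce_jar_mid (a point): Centre of a loose jar with a red cap, 44 mm in diameter, 60 mm high, standing on one end of the deck beside the strip (about 140 mm along y from the strip's centre). Leave alone.
- pepper_tin_mid (a point): Centre of a loose tin with a yellow label and pale top, 42 mm in diameter, 55 mm high, standing on the other end of the deck (jar and tin change ends). Leave alone.
- mug_mid (a point): Centre of a loose white mug, 76 mm in diameter, 85 mm high, on the table to the left (+y) of the safe. Leave alone.
- basin_mid (a point): Centre of a loose small blue basin, 150 mm in diameter, 60 mm high, on the table to the right (-y) of the safe. Leave alone.

How it is judged:
On the way:
1. the hidden pad is pressed fully home by the fingers (value of joint release above 0.005 m and contact force between the fingers and release above 0.5 N), for 0.02 s.
At the end, for the whole second after the job is handed in: The pad is in by more than 5 mm of its 6 mm, the lid stands ajar at more than 0.25 rad and at rest, and the jar, tin, mug and basin are within 20 mm of where they started (value of joint release above 0.005 m and value of joint lid above 0.25 rad and velocity of joint lid between -0.05 and 0.05 rad/s and distance of each of sauce_jar_mid, pepper_tin_mid, mug_mid, basin_mid from where it was at the start of the episode below 0.02 m); the robot touches nothing.
It fails at once if the lid is pushed or pried (more than 3 N) (contact force between any of the fingers, the arm and lid above 3 N).
It fails at once if the robot leans on the safe or the pad with more than 50 N (contact force between any of the fingers, the arm and knife_safe above 50 N or contact force between any of the fingers, the arm and strip above 50 N).
It fails at once if the jar, tin, mug or basin is moved, lifted or knocked more than 20 mm (distance of any of sauce_jar_mid, pepper_tin_mid, mug_mid, basin_mid from where it was at the start of the episode above 0.02 m).
It also fails if it takes over 45 s, if anything falls off the work surface, if the arm or the gripper's body presses on something with over 40 N, if the wrist force passes 120 N, or if a joint passes its speed limit or range.

## Working session

There is one attempt and no reset: what is moved stays moved. The work goes in short steps, Python scripts to look and compute and a tool call to move; the robot and the scene stay as the last step left them, time stands still between calls to the robot, and variables do not carry over. Pictures are saved under pics/ and viewed, and the job is handed in when it is done.

Besides the shell and the picture viewer there is one more tool, called after "Emit:" in YAML: its name, and indented under it one key for each argument. move_arm: Moves the arm, as the interface text tells. Its arguments: {"type":"object","properties":{"deltas":{"type":"array"},"squeeze":{"type":"number"}},"required":["deltas"]}

```bash
mkdir -p pics
cat > h.py <<'E'
import numpy as np, cv2
from workcell import env, imaging, order
def world(p, uv=None, mask=None):
    R=cv2.Rodrigues(np.array(p["rvec"],float))[0]; t=np.array(p["tvec"],float).ravel()
    z=p["z_map"]
    v,u=np.nonzero(mask & (z>0))
    d=z[v,u]
    c=np.stack([(u-p["cx"])/p["fx"]*d,(v-p["cy"])/p["fy"]*d,d],1)
    return (c-t)@R, u, v
def save(p,n): cv2.imwrite("pics/"+n,p["img"][:,:,::-1])
E
python3 - <<'E'
from h import *
s=env.get_state(); print({k:np.round(v,3) for k,v in s.items()})
for n in ["top","scene"]:
    p=imaging.read_camera(n); save(p,n+"1.png")
    for th in ["knife_safe","strip_mid","lid","sauce_jar_mid","pepper_tin_mid","mug_mid","basin_mid"]:
        for r in imaging.cut_out(p,th)[:1]:
            w,u,v=world(p,mask=r["mask"])
            print(n,th,round(r["confidence"],2),np.round(r["centre"]),len(w),np.round(np.median(w,0),3) if len(w) else '')
E
```

```text
{'clock': np.float64(0.0), 'joint_pos': array([ 1.133,  0.314,  0.045,  1.304, -0.   ,  1.431]), 'qvel': array([ 0.002, -0.001,  0.001, -0.   , -0.001, -0.   ]), 'tau': array([-1.0000e-03, -4.8064e+01,  2.9853e+01,  2.0000e-02, -0.0000e+00,
        0.0000e+00]), 'tcp_pos': array([0.169, 0.549, 0.241]), 'orientation': array([-0.   ,  0.148,  0.989, -0.001]), 'wrist_force': array([ 0.008,  0.732, -0.449]), 'ft_torque': array([ 0.003, -0.014, -0.01 ]), 'finger_gap': np.float64(0.085)}
top knife_safe 0.79 [342. 189.] 11492 [ 0.655 -0.018  0.09 ]
top strip_mid 0.9 [341. 189.] 11511 [ 0.655 -0.017  0.09 ]
top lid 0.82 [340. 173.] 7319 [ 0.699 -0.014  0.091]
top sauce_jar_mid 0.79 [288. 216.] 261 [0.561 0.116 0.149]
top pepper_tin_mid 0.77 [397. 214.] 240 [ 0.588 -0.17   0.144]
top basin_mid 0.75 [458. 202.] 2055 [ 0.667 -0.36   0.025]
scene knife_safe 0.85 [314. 230.] 10836 [ 0.719 -0.01   0.089]
scene strip_mid 0.79 [312. 231.] 10732 [ 0.72  -0.01   0.089]
scene lid 0.67 [266. 190.] 256 [ 0.605 -0.166  0.132]
scene sauce_jar_mid 0.7 [366. 189.] 309 [0.578 0.12  0.128]
scene pepper_tin_mid 0.85 [268. 188.] 290 [ 0.604 -0.165  0.129]
scene basin_mid 0.69 [206. 214.] 1606 [ 0.632 -0.358  0.031]
```

View pics/top1.png

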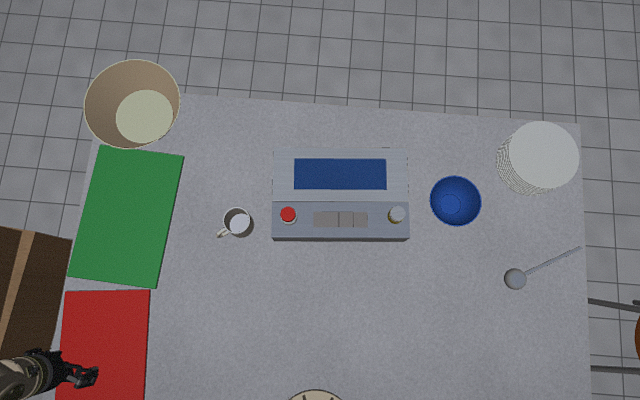

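View pics/scene1.png

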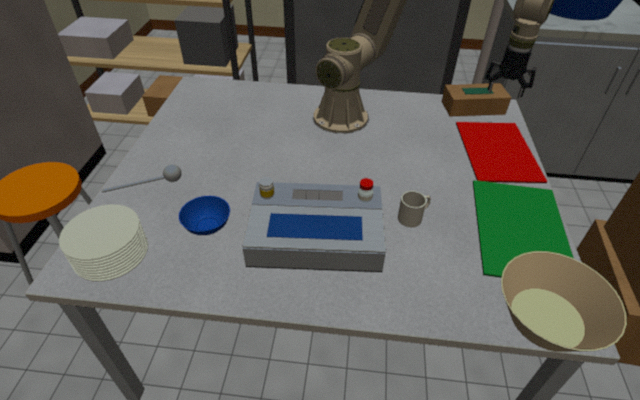

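The top view shows the strip at columns 313–367, row 219, with dark seam lines near columns 338 and 353. The jar is at (288,216) and the tin at (397,214). I'll zoom in and fit the geometry.

Run:
```python
from h import *
p=imaging.read_camera("top"); im=p["img"]
crop=im[195:250,265:415]; cv2.imwrite("pics/z1.png",cv2.resize(crop[:,:,::-1],None,fx=5,fy=5,interpolation=cv2.INTER_CUBIC))
g=im.astype(int)
q=g[:,:,0]-g[:,:,2]  # warm
print(g[219,305:375].tolist())
m=np.zeros((400,640),bool); m[205:235,305:375]=q[205:235,305:375]>2
m=cv2.morphologyEx(m.astype(np.uint8),cv2.MORPH_CLOSE,np.ones((3,5)))
n,l,st,c=cv2.connectedComponentsWithStats(m); i=1+np.argmax(st[1:,4]); print(st[i])
R=cv2.Rodrigues(np.array(p["rvec"],float))[0]; t=np.array(p["tvec"],float).ravel()
def ray(u,v,z):
    d=np.array([(u-p["cx"])/p["fx"],(v-p["cy"])/p["fy"],1])@R; o=-t@R
    return o+d*(z-o[2])/d[2]
v,u=np.nonzero(l==i)
w=np.array([ray(a,b,.088) for a,b in zip(u,v)])
r=cv2.minAreaRect((w[:,:2]*1000).astype(np.float32)); print(r, w.mean(0))
# intensity along row in world
for uu in (330,335,337,338,339,340,345,350,351,352,353,354): print(uu, ray(uu,219,.088).round(4), g[215:224,uu].sum(1))
# blue lid panel yaw + safe outline
rr=imaging.cut_out(p,"knife_safe")[0]; ww,_,_=world(p,mask=rr["mask"]); ww=ww[(ww[:,2]>.08)&(ww[:,2]<.096)]
print(cv2.minAreaRect((ww[:,:2]*1000).astype(np.float32)))
b=np.zeros((400,640),bool); b[150:195,280:400]=(q[150:195,280:400]<-60)
v,u=np.nonzero(b); w=np.array([ray(a,c_,.09) for a,c_ in zip(u,v)])
print(cv2.minAreaRect((w[:,:2]*1000).astype(np.float32)))
print(imaging.recognise(p,"mug_mid")[:2])
```

```text
[[115, 123, 137], [116, 123, 136], [116, 124, 137], [118, 122, 136], [117, 123, 137], [119, 125, 138], [115, 122, 138], [117, 122, 136], [121, 124, 127], [112, 109, 110], [118, 114, 117], [113, 113, 114], [117, 116, 116], [120, 117, 119], [118, 117, 116], [114, 115, 117], [116, 115, 116], [115, 114, 115], [117, 116, 118], [115, 113, 113], [116, 115, 117], [114, 111, 112], [119, 116, 119], [115, 115, 114], [118, 116, 117], [114, 113, 112], [118, 115, 117], [117, 115, 115], [116, 115, 115], [114, 112, 113], [115, 113, 115], [114, 115, 116], [113, 112, 111], [91, 90, 89], [97, 97, 98], [118, 118, 119], [119, 116, 116], [114, 114, 115], [111, 112, 111], [115, 115, 114], [115, 113, 116], [113, 113, 113], [116, 116, 118], [113, 109, 113], [119, 114, 117], [114, 110, 113], [119, 115, 115], [112, 111, 110], [98, 96, 98], [116, 111, 113], [113, 109, 112], [120, 117, 119], [117, 116, 117], [116, 113, 113], [116, 112, 115], [116, 115, 114], [115, 115, 116], [122, 119, 120], [113, 111, 112], [115, 113, 114], [114, 113, 113], [113, 110, 110], [103, 103, 106], [122, 127, 145], [113, 121, 134], [11
[... 602 characters left out ...]
.088 ] [353 347 361 359 355 350 333 363 358]
345 [ 0.5733 -0.0373  0.088 ] [346 349 339 353 344 347 362 347 341]
350 [ 0.5744 -0.051   0.088 ] [327 351 343 347 337 337 343 353 349]
351 [ 0.5746 -0.0538  0.088 ] [359 339 342 345 349 351 345 347 358]
352 [ 0.5748 -0.0565  0.088 ] [327 329 331 336 333 323 347 342 339]
353 [ 0.575  -0.0593  0.088 ] [301 306 273 290 292 289 283 286 285]
354 [ 0.5753 -0.062   0.088 ] [347 346 339 350 340 344 342 356 353]
((651.6209106445312, -17.967926025390625), (260.601806640625, 380.6131286621094), 4.456950664520264)
((701.6763305664062, -13.42535400390625), (84.65705108642578, 257.5771484375), 4.608760356903076)
[{'centre': [235.4, 223.6], 'confidence': 0.68}]
```

View pics/z1.png

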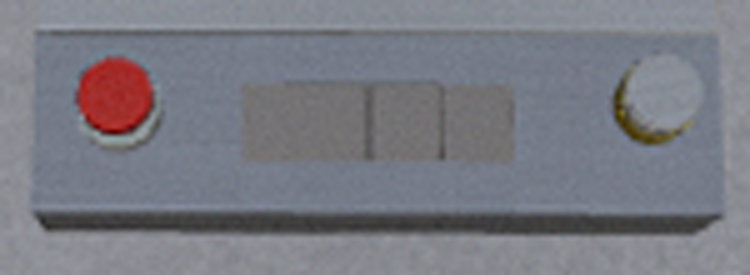

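Two seams show at y≈-0.019 and y≈-0.059. They are 40 mm apart, which matches the pad length. That puts the pad centre at about (0.573,-0.039), with the safe's yaw at about 4.5°. I'll press with closed jaws and the jaw axis along the safe's x, so the fingers span 22 mm of the 38 mm length.

```bash
cat >> h.py <<'E'
from scipy.spatial.transform import Rotation as Ro
def pose():
    s=env.get_state(); q=s["orientation"]; return np.array(s["tcp_pos"]),Ro.from_quat([q[1],q[2],q[3],q[0]]),s
YAW=np.radians(4.5); ex=np.array([np.cos(YAW),np.sin(YAW),0]); ey=np.array([-np.sin(YAW),np.cos(YAW),0])
T=Ro.from_matrix(np.stack([-ey*-1*-1,ex,np.array([0,0,-1.])],1))
if np.linalg.det(T.as_matrix())<0: raise SystemExit
def plan(P,n):
    p,R,s=pose(); rv=(R.inv()*T).as_rotvec(); d=(np.array(P)-p)/n; out=[]
    for i in range(n):
        Ri=R*Ro.from_rotvec(rv*i/n); out.append(np.r_[Ri.inv().apply(d).round(4),np.degrees(rv/n).round(2)])
    return np.array(out)
E
python3 - <<'E'
from h import *
print(T.as_matrix().round(3)); print(plan([.568,-.039,.22],20).tolist())
E
```

```text
Traceback (most recent call last):
  File "h.py", line 15, in <module>
    T=Ro.from_matrix(np.stack([-ey*-1*-1,ex,np.array([0,0,-1.])],1))
  File "scipy/spatial/transform/_rotation.pyx", line 1143, in scipy.spatial.transform._rotation.Rotation.from_matrix
ValueError: Non-positive determinant (left-handed or null coordinate frame) in rotation matrix 0: [[ 0.0784591   0.99691733  0.        ]
 [-0.99691733  0.0784591   0.        ]
 [-0.          0.         -1.        ]].
```

```bash
sed -i 's/-ey\*-1\*-1/ey/' h.py
python3 - <<'E'
from h import *
print(T.as_matrix().round(3)); 
for r in plan([.568,-.039,.22],20): print(r.tolist())
E
```

```text
[[-0.078  0.997  0.   ]
 [ 0.997  0.078  0.   ]
 [ 0.     0.    -1.   ]]
[-0.0277, -0.0223, 0.0011, 0.0, -0.0, 3.42]
[-0.029, -0.0206, 0.0011, 0.0, -0.0, 3.42]
[-0.0302, -0.0188, 0.0011, 0.0, -0.0, 3.42]
[-0.0312, -0.017, 0.0011, 0.0, -0.0, 3.42]
[-0.0322, -0.0151, 0.0011, 0.0, -0.0, 3.42]
[-0.033, -0.0131, 0.0011, 0.0, -0.0, 3.42]
[-0.0338, -0.0111, 0.0011, 0.0, -0.0, 3.42]
[-0.0344, -0.0091, 0.0011, 0.0, -0.0, 3.42]
[-0.0349, -0.007, 0.0011, 0.0, -0.0, 3.42]
[-0.0352, -0.0049, 0.0011, 0.0, -0.0, 3.42]
[-0.0355, -0.0028, 0.0011, 0.0, -0.0, 3.42]
[-0.0356, -0.0007, 0.0011, 0.0, -0.0, 3.42]
[-0.0355, 0.0014, 0.0011, 0.0, -0.0, 3.42]
[-0.0354, 0.0035, 0.0011, 0.0, -0.0, 3.42]
[-0.0351, 0.0056, 0.0011, 0.0, -0.0, 3.42]
[-0.0347, 0.0077, 0.0011, 0.0, -0.0, 3.42]
[-0.0342, 0.0098, 0.0011, 0.0, -0.0, 3.42]
[-0.0336, 0.0118, 0.0011, 0.0, -0.0, 3.42]
[-0.0328, 0.0138, 0.0011, 0.0, -0.0, 3.42]
[-0.0319, 0.0157, 0.0011, 0.0, -0.0, 3.42]
```

Emit:
move_arm:
  deltas: [1,-0.028,-0.022,0.001,0,0,3.4,1,-0.029,-0.021,0.001,0,0,3.4,1,-0.03,-0.019,0.001,0,0,3.4,1,-0.031,-0.017,0.001,0,0,3.4,1,-0.032,-0.015,0.001,0,0,3.4,1,-0.033,-0.013,0.001,0,0,3.4,1,-0.034,-0.011,0.001,0,0,3.4,1,-0.034,-0.009,0.001,0,0,3.4,1,-0.035,-0.007,0.001,0,0,3.4,1,-0.035,-0.005,0.001,0,0,3.4]
  squeeze: 20

```text
clock: 2.2
tcp_pos: [0.3691, 0.2552, 0.2325]
orientation: [0.0, 0.432, 0.902, 0.0]
wrist_force: [1.0, 0.3, -0.9]
finger_gap: 0.0002
```

Emit:
move_arm:
  deltas: [1,-0.035,-0.003,0.001,0,0,3.4,1,-0.035,-0.001,0.001,0,0,3.4,1,-0.035,0.001,0.001,0,0,3.4,1,-0.035,0.003,0.001,0,0,3.4,1,-0.035,0.006,0.001,0,0,3.4,1,-0.035,0.008,0.001,0,0,3.4,1,-0.034,0.01,0.001,0,0,3.4,1,-0.033,0.012,0.001,0,0,3.4,1,-0.033,0.014,0.001,0,0,3.4,1,0,0,0,0,0,0]

```text
clock: 3.45
tcp_pos: [0.5496, -0.008, 0.2229]
orientation: [0.0, 0.655, 0.756, 0.0]
wrist_force: [-0.4, 0.4, -0.8]
finger_gap: 0.0003
```

Run:
```python
from h import *
p,R,s=pose(); print(p,s["finger_gap"],s["wrist_force"],s["joint_pos"].round(3) if hasattr(s["joint_pos"],'round') else s["joint_pos"])
for P in ([.568,-.039,.14],): print(plan(P,1).tolist())
for n in("scene","wrist"):
  save(imaging.read_camera(n),n+"2.png")
```

```text
[ 0.54958892 -0.00801605  0.22285159] 0.0002801521822370841 [-0.41220265  0.41034595 -0.84312456] [-0.161  0.27  -0.061  1.24  -0.     1.268]
[[-0.0333, 0.0138, 0.0829, 0.01, 0.01, 3.66]]
```

Emit:
move_arm:
  deltas: [1,-0.033,0.014,0.003,0,0,3.7,1,0,0,0.04,0,0,0,1,0,0,0.03,0,0,0,1,0,0,0,0,0,0,1,0,0,0,0,0,0]

```text
clock: 4.18
tcp_pos: [0.5674, -0.036, 0.1516]
orientation: [0.001, 0.677, 0.736, 0.0]
wrist_force: [0.1, -0.6, 0.9]
finger_gap: 0.0003
```

Run:
```python
from h import *
p,R,s=pose(); print(p,s["finger_gap"],s["wrist_force"])
print(plan([.569,-.039,.11],1).tolist())
for n in("scene","wrist","top"):
  q=imaging.read_camera(n); save(q,n+"3.png")
  if n=="top": cv2.imwrite("pics/z3.png",cv2.resize(q["img"][180:260,265:415,::-1],None,fx=5,fy=5,interpolation=cv2.INTER_CUBIC))
  if n=="scene": cv2.imwrite("pics/zs3.png",cv2.resize(q["img"][130:250,230:400,::-1],None,fx=4.5,fy=4.5,interpolation=cv2.INTER_CUBIC))
```

```text
[ 0.56737093 -0.03604909  0.15164776] 0.00025869785818841276 [ 0.14248434 -0.62911731  0.86927766]
[[-0.0031, 0.0013, 0.0417, 0.08, 0.01, 0.21]]
```

View pics/zs3.png

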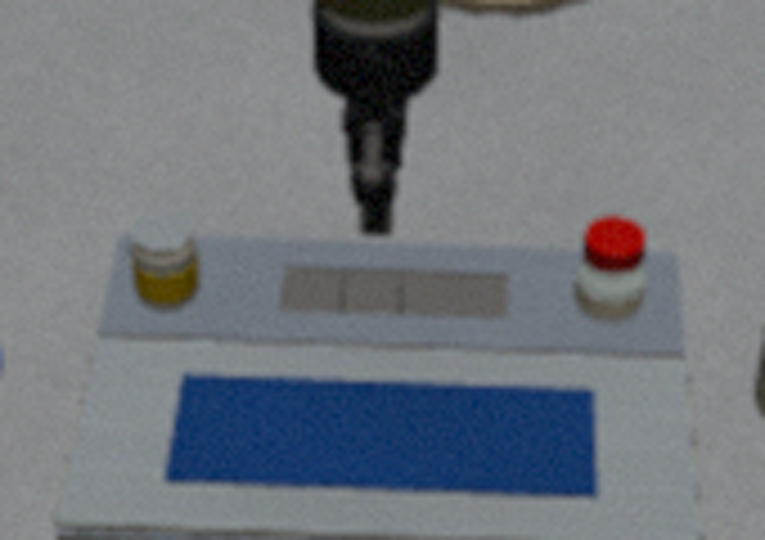

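View pics/wrist3.png

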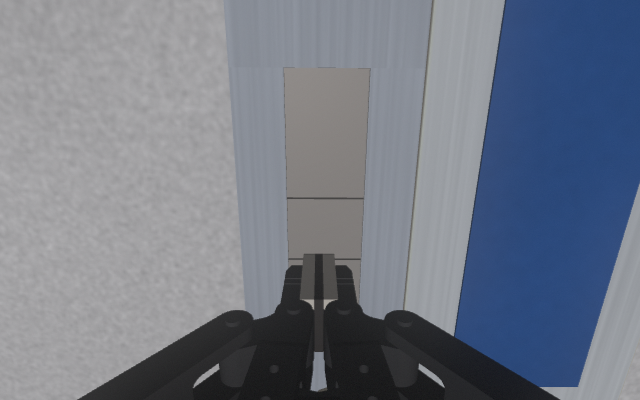

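The scene crop shows the hand above the deck and the pad seams at crop columns 345 and 402. The wrist view shows seams at rows 198 and 259, column ~325, and the fingertips in front at row ~255. I'll triangulate the seams from the wrist camera.

Run:
```python
from h import *
p=imaging.read_camera("wrist")
R=cv2.Rodrigues(np.array(p["rvec"],float))[0]; t=np.array(p["tvec"],float).ravel()
def ray(u,v,z=.088):
    d=np.array([(u-p["cx"])/p["fx"],(v-p["cy"])/p["fy"],1])@R; o=-t@R
    return (o+d*(z-o[2])/d[2]).round(4)
for u,v in [(326,198),(325,259),(285,259),(360,259),(293,278),(327,68)]: 
    w=ray(u,v); print(u,v,w,"safe y rel strip",round((w-np.array([.572,-.0245,.088]))@ey,4),round((w-np.array([.572,-.0245,.088]))@ex,4))
cv2.imwrite("pics/zw.png",cv2.resize(p["img"][180:320,260:390,::-1],None,fx=4.2,fy=4.2))
```

```text
326 198 [ 0.5702 -0.0188  0.088 ] safe y rel strip 0.0058 -0.0013
325 259 [ 0.573 -0.058  0.088] safe y rel strip -0.0335 -0.0016
285 259 [ 0.5487 -0.0599  0.088 ] safe y rel strip -0.0335 -0.026
360 259 [ 0.5944 -0.0563  0.088 ] safe y rel strip -0.0335 0.0198
293 278 [ 0.5543 -0.0727  0.088 ] safe y rel strip -0.0467 -0.0214
327 68 [0.5646 0.0514 0.088 ] safe y rel strip 0.0762 -0.0014
```

View pics/zw.png

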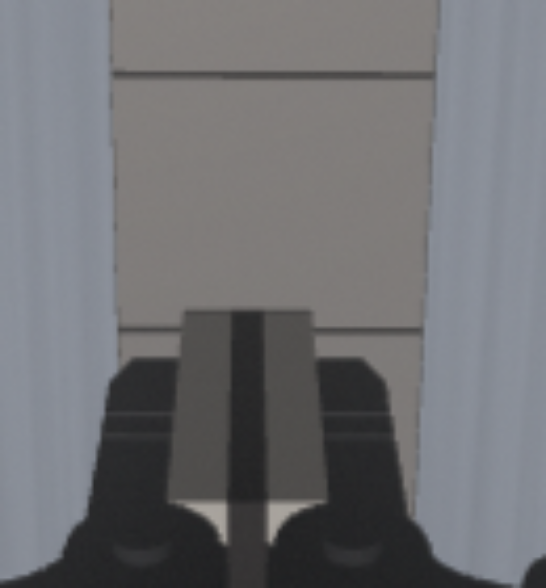

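Both cameras agree that the pad centre is at y≈-0.0385. The faint third line lies on the finger itself. Next I correct sideways and descend to just above the strip.

Emit:
move_arm:
  deltas: [1,-0.0025,0.001,0.015,0,0,0.2,1,0,0,0.015,0,0,0,1,0,0,0.01,0,0,0,1,0,0,0.004,0,0,0,1,0,0,0,0,0,0,1,0,0,0,0,0,0]

```text
clock: 5.12
tcp_pos: [0.5686, -0.0391, 0.1067]
orientation: [0.0, 0.679, 0.734, 0.0]
wrist_force: [0.6, -0.1, -0.3]
finger_gap: -0.0002
```

Emit:
move_arm:
  deltas: [1,0,0,0.002,0,0,0,1,0,0,0.002,0,0,0,1,0,0,0.002,0,0,0,1,0,0,0,0,0,0]

```text
clock: 5.62
tcp_pos: [0.5681, -0.0391, 0.1001]
orientation: [-0.0, 0.679, 0.734, -0.0]
wrist_force: [-0.0, -0.6, -0.4]
finger_gap: -0.0001
```

Emit:
move_arm:
  deltas: [1,0,0,0.001,0,0,0,1,0,0,0.001,0,0,0,1,0,0,0.001,0,0,0,1,0,0,0,0,0,0]

```text
clock: 6.12
tcp_pos: [0.5684, -0.0391, 0.0975]
orientation: [0.0, 0.679, 0.734, 0.0]
wrist_force: [-1.9, 0.4, 4.0]
finger_gap: 0.0002
```

The force is about 4 N and the pad is giving way, so I keep going in 1 mm steps.

Emit:
move_arm:
  deltas: [1,0,0,0.001,0,0,0,1,0,0,0.001,0,0,0,1,0,0,0,0,0,0]

```text
clock: 6.5
tcp_pos: [0.5684, -0.0391, 0.0952]
orientation: [0.0, 0.679, 0.734, 0.0]
wrist_force: [-0.3, 0.7, 2.3]
finger_gap: 0.0004
```

Emit:
move_arm:
  deltas: [1,0,0,0.001,0,0,0,1,0,0,0.001,0,0,0,1,0,0,0,0,0,0]

```text
clock: 6.88
tcp_pos: [0.5684, -0.0391, 0.0931]
orientation: [0.0, 0.679, 0.734, 0.0]
wrist_force: [-0.1, 0.2, 1.7]
finger_gap: -0.0001
```

Run:
```python
from h import *
q=imaging.read_camera("scene"); cv2.imwrite("pics/zs4.png",cv2.resize(q["img"][130:280,230:400,::-1],None,fx=4,fy=4,interpolation=cv2.INTER_CUBIC))
```

```text
(no output)
```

View pics/zs4.png

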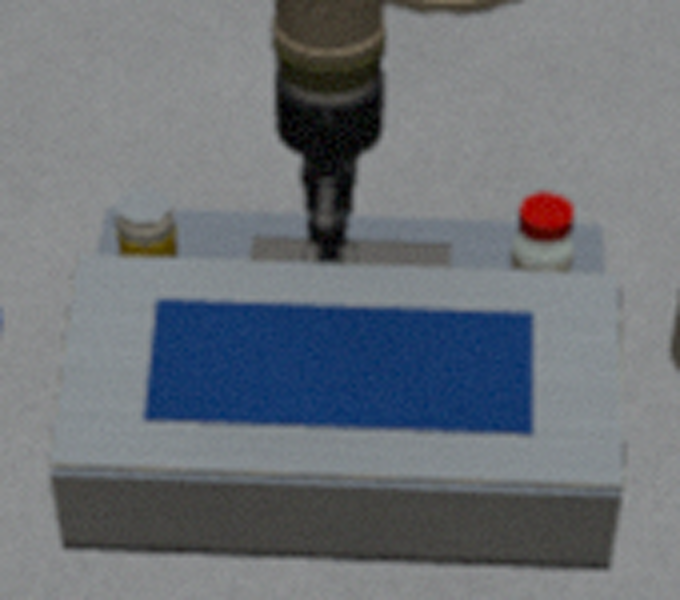

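Emit:
move_arm:
  deltas: [1,0,0,0.001,0,0,0,1,0,0,0,0,0,0]

```text
clock: 7.18
tcp_pos: [0.5684, -0.0391, 0.093]
orientation: [0.0, 0.679, 0.734, 0.0]
wrist_force: [-1.2, 0.5, 6.9]
finger_gap: -0.0004
```

The picture shows the lid risen: its front edge now hides the rear of the deck, at crop row ~265. The tip has stopped and the force is rising. One more nudge will confirm the pad is home.

Emit:
move_arm:
  deltas: [1,0,0,0.001,0,0,0,1,0,0,0,0,0,0]

```text
clock: 7.42
tcp_pos: [0.5684, -0.0391, 0.093]
orientation: [0.001, 0.679, 0.734, 0.0]
wrist_force: [-3.8, -0.1, 13.6]
finger_gap: -0.0002
```

The force doubled with no further travel, so the pad is home. Retreating straight up, drifting slightly away from the lid.

Emit:
move_arm:
  deltas: [1,0,0,-0.004,0,0,0,1,0,0,-0.015,0,0,0,1,0,-0.005,-0.03,0,0,0,1,0,-0.01,-0.04,0,0,0,1,0,-0.03,-0.04,0,0,0,1,0,-0.03,-0.03,0,0,0,1,0,-0.03,0,0,0,0,1,0,0,0,0,0,0,1,0,0,0,0,0,0]

```text
clock: 8.55
tcp_pos: [0.464, -0.0473, 0.2506]
orientation: [0.0, 0.679, 0.734, 0.0]
wrist_force: [0.4, 1.0, 0.3]
finger_gap: -0.0
```

Run:
```python
from h import *
p,R,s=pose(); print(p,s["wrist_force"])
for n in("scene","top"):
  q=imaging.read_camera(n); save(q,n+"5.png")
  for th in ["lid","sauce_jar_mid","pepper_tin_mid","mug_mid","basin_mid"]:
        for r in imaging.cut_out(q,th)[:1]:
            w,u,v=world(q,mask=r["mask"])
            print(n,th,round(r["confidence"],2),np.round(r["centre"]),np.round(np.median(w,0),3))
# lid tilt from blue panel
  g=q["img"].astype(int); b=(g[:,:,0]-g[:,:,2]<-60); b[:, :270 if n=="scene" else 285]=0; b[:,395:]=0; b[:140]=0;b[255:]=0
  w,_,_=world(q,mask=b); w=w[(w[:,2]>.08)&(w[:,2]<.2)]
  A=np.c_[w[:,:2]@ex[:2],w[:,:2]@ey[:2],np.ones(len(w))]; k=np.linalg.lstsq(A,w[:,2],rcond=None)[0]; print("lid angle",np.arctan(-k[0]),len(w))
```

```text
[ 0.46404874 -0.04733752  0.25060843] [0.42696785 0.99615943 0.25693563]
scene lid 0.97 [316. 222.] [ 0.711 -0.009  0.115]
scene sauce_jar_mid 0.57 [368. 188.] [0.576 0.119 0.135]
scene pepper_tin_mid 0.63 [267. 187.] [ 0.602 -0.166  0.136]
scene mug_mid 0.64 [411. 210.] [0.567 0.267 0.052]
scene basin_mid 0.82 [206. 215.] [ 0.633 -0.358  0.031]
lid angle 0.34137501558788913 2705
top lid 0.77 [337. 169.] [ 0.705 -0.007  0.119]
top sauce_jar_mid 0.65 [288. 215.] [0.561 0.116 0.149]
top mug_mid 0.76 [239. 223.] [0.547 0.271 0.027]
top basin_mid 0.69 [456. 204.] [ 0.666 -0.36   0.024]
lid angle 0.35027164770163616 2353
```

View pics/scene5.png

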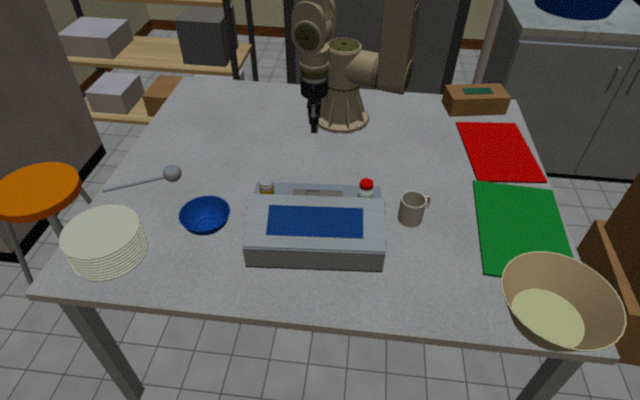

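View pics/top5.png

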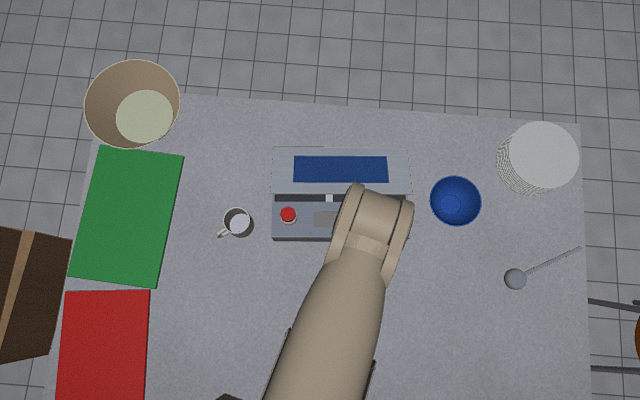

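The lid stands ajar at about 0.345 rad in both views. The jar (368,188), tin (267,187), mug (411,210) and basin (206,215) are where they were, and the hand is clear.

```bash
python3 -c "
from h import *
order.hand_in()"
```

```text
the job is handed in; nothing more can be done
```

The hidden pad is pressed home, the lid stands ajar, and the job is handed in at about 8.7 s on the robot's clock.

- **Finding the pad:** I found it from its two seams rather than by feeling along the whole strip. The top and wrist cameras agreed to within about 1 mm, putting its centre near (0.572, -0.0385).
- **Pressing it:** I pressed with the closed fingertips in 1 mm steps. The pad gave way at about 4 N and stopped after about 6 mm of travel. The force then rose to 13.6 N with no further movement, so I took it as fully home.
- **Last checks:** After I backed the hand away, the lid measured 0.34 rad in the scene view and 0.35 rad in the top view. The wrist force was near zero.
- **Loose things:** The jar, tin and basin were within a few millimetres of their first measurements, except the jar and tin heights in the scene view. Those read about 7 mm higher because the raised lid now hides their lower parts.

**Gaps in the checks:** The arm hid the tin in the last top view, so I checked it only in the scene view. The first cut-outs missed the mug, so I have no measured starting position for it. I judged it unmoved by comparing the pictures, and the hand never came near it.

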